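# Switch off the warming plate and hold up the tray of buns

## Task

The buns are going out to the shop: first switch the warming plate off by turning its knob anticlockwise all the way to the end stop, then take the tray by its overhead handle and lift it, level the whole way with all three buns in it, until its underside is at least 10 cm above the warming plate. Finish while holding it there in the gripper, level and still; do not put it down or let go. Leave the jar, the mug and the little slate where they stand.

Things in the scene. Friction and masses are not known exactly. Their poses are not given: they have to be found in the camera images.
- warmer: Warming plate: a flat steel box, 280 (x) x 460 (y) x 60 mm high, fixed to the counter, with a black heating surface over most of its top and a knob near its right (-y) end. Origin: centre of its underside, on the counter; its top is 60 mm above this. z up. It is turned by up to about 0.25 rad from start to start.
- knob (a joint): Angle of the warming plate's knob in rad: 0 = off, the fully anticlockwise end stop (seen from above); grows clockwise up to 4.4. It starts between 0.7 and 2.4. It turns about the vertical with light friction (about 0.04 N m) and stays where it is left.
- knob_grip (a point): Grip point on the knob axis, at (0, -160, 97) mm in the warmer frame. Black disc, 44 mm across, with a bar grip 42 mm long, 14 mm wide; bar top 7 mm above this point, bar foot 23 mm below. Turns with the knob: x lies along the bar, whose -x half has a white mark. At off the bar lies along the warmer x, white mark to the warmer -x side, at the one large scale dot.
- tray: Aluminium tray, 220 (x) x 140 (y) mm, rim 25 mm high, walls and floor 4 mm; uprights 30 mm wide at x = -100 and +100 mm carry a wooden handle bar along x over its middle. 130 mm high overall. Origin: centre of its underside; z up. Starts on the black surface. 0.36 to 0.59 kg empty; with buns it balances within 10 mm of the handle middle.
- tray_grip (a point): Middle of the tray's wooden handle bar, 120 mm above the tray's underside. The bar runs along x (195 mm clear between the uprights), is 14 mm wide (y) and 20 mm high; 90 mm or more of free height below it, less 38 mm buns. Axes as the tray's.
- bun1: Golden bun with a flat base, 56 mm across, 38 mm high, about 60 g, loose in the tray near its -x end. Origin: centre of its underside.
- bun2: The same, in the middle of the tray.
- bun3: The same, near the tray's +x end.
- jar: Bystander: amber glass jar, 64 mm across, 100 mm high. Origin: centre of its underside. The jar, mug and slate trade places beside and behind the warming plate.
- mug: Bystander: white ceramic mug, 76 mm across, 90 mm high, handle at its +y. Origin: centre of its underside.
- slate: Bystander: small upright slate board in a wooden foot, foot 50 (x) x 90 (y) mm, 88 mm high. Origin: centre of its underside.
Things that resemble listed ones, but are neither listed nor needed, are in the scene too. What is shaped like the bun1 but black is not meant. What is shaped like the bun3 but purple is not meant.

How it is judged:
On the way, in this order (a step that is already met when the one before it is completed fails the run):
1. the knob is turned fully anticlockwise, to off, with the tray still standing on the plate (value of joint knob below 0.1 rad and height (world z) of tray below 0.075 m), for 0.2 s.
2. the tray is held by the fingers, clear of the plate (height (world z) of tray above 0.11 m and contact force between the fingers and tray above 2 N and contact force between tray and warmer below 0.2 N), for 0.2 s.
At the end, for the whole second after the job is handed in: Knob within 0.12 rad of its off stop; fingers hold the tray, underside over 90 mm above the plate (150 mm above the counter), tilt under 0.12 rad, slower than 0.03 m/s and 0.15 rad/s, touching neither plate nor bystanders; all three buns lie on the tray floor (value of joint knob below 0.12 rad and height (world z) of tray above 0.15 m and angle between tray's own z axis and vertical below 0.12 rad and linear speed of tray below 0.03 m/s and angular speed of tray below 0.15 rad/s and contact force between the fingers and tray above 2 N and contact force between tray and warmer below 0.2 N and contact force between tray and jar below 0.2 N and contact force between tray and mug below 0.2 N and contact force between tray and slate below 0.2 N and x of bun1 in the frame of tray between -0.085 and 0.085 m and y of bun1 in the frame of tray between -0.055 and 0.055 m and x of bun2 in the frame of tray between -0.085 and 0.085 m and y of bun2 in the frame of tray between -0.055 and 0.055 m and x of bun3 in the frame of tray between -0.085 and 0.085 m and y of bun3 in the frame of tray between -0.055 and 0.055 m and z of bun1 in the frame of tray between -0.004 and 0.03 m and z of bun2 in the frame of tray between -0.004 and 0.03 m and z of bun3 in the frame of tray between -0.004 and 0.03 m); the arm keeps its last pose, push and grip.
It fails at once if the tray is lifted off while the warming plate is still on (value of joint knob above 0.25 rad and height (world z) of tray above 0.08 m).
It fails at once if the tray is tipped by more than 0.3 rad (angle between tray's own z axis and vertical above 0.3 rad).
It fails at once if a bystander is moved by more than 30 mm or knocked over (distance of any of jar, mug, slate from where it was at the start of the episode above 0.03 m or angle between any of jar, mug, slate's own z axis and vertical above 0.4 rad).
It also fails if it takes over 64 s, if anything falls off the work surface, if the arm or the gripper's body presses on something with over 40 N, if the wrist force passes 120 N, or if a joint passes its speed limit or range.

## Robot

A 6-joint arm with a two-finger parallel gripper is mounted at the origin on the work surface. World frame = base frame: x ahead of the robot, y to its left, z up, the work surface at z = 0. Lengths are in m, angles in rad, forces in N, time in s.
With the tool pointing down it reaches from about 0.35 to 0.975 m from the base axis. Payload 4.9 kg.
Tool frame: the origin (TCP) lies on the centre line of the jaws, within the pads' length; the fingertips stand manip.tip_reach ahead of it and the grasp point (between the pads) is the TCP (manip.tip_reach is the distance from the TCP to the fingertips, in m); z points along the fingers, y is the line along which they close (so a half turn about z gives the same grasp; the last joint's range is limited). The gripper opens to 85 mm and grips with 20 to 120 N. Pads are 22 mm wide; open, the fingers measure 114 mm over their backs; the gripper's body (76 mm by 85 mm) begins 54 mm behind the grasp point. The pads swing forward as they close: fully open they stand 13 mm farther back than shut.
Start: joints at [-1.432, 0.053, 1.613, -0, 1.476, -0.119], TCP at [0.159, -0.604, 0.25] pointing down, gripper open.
Joint ranges: [-3.01, 3.01], [-1.01, 2.22], [0.06, 2.58], [-1.02, 4.17], [0.09, 2.62], [-3.14, 3.14]. Speed limits (rad/s): [2.57, 2.57, 3.14, 3.14, 3.14, 3.14].

## Interface

Orientations are given as a unit quaternion [w, x, y, z].
In Python, from plant import manip gives the robot as it stands. The module is installed in compiled form; this text tells all that it offers.
- The arm moves only by the tool move_arm, never from a script. Its argument "rows" is a list of rows, each a list of 7 numbers: the shift along the tool's x, y, z in cm, then the turn, a rotation vector about the tool's x, y, z in degrees, then the opening, from -1 (shut) to 1 (fully open). In form: [[tx, ty, tz, ax, ay, az, jaw], ...]. A call has 1 to 20 rows; each row shifts and turns the commanded pose from where the row before left it, along the tool's axes as they then stand; what a row does not reach is not made up. A row lasts 1/12 s, in which the tool goes at most 41.7 mm and 7.16 degrees, less where a joint would pass 70% of its speed; a pose out of reach is approached as far as the arm can. A call is refused whole if a number of a shift passes 4.17 or a number of a turn 7.16, either way. A call with a gripper value outside its range is refused whole. The fingers move at their own pace and stop on an object; the grip force is fixed at half the most. Time passes only in rows, so rows that do not move let the fingers close. It gives the time, the measured TCP pose, the force, the opening and the grip force at its end, in the units of the state.
- manip.state(): the state, without advancing time (a new reading comes with each control period).
- manip.grab_frame(name): name is "scene" or "top" or "wrist"; returns a dict with "img" (384x512x3 uint8, blue, green, red), "mtx" (3x3 intrinsics, pixels), "R" (3x3) and "t" (3): a world point X has camera coordinates R X + t. Camera axes: x right, y down, z forward; pixel columns grow to the right and rows downward; lengths in m; the calibration is good to about 2 mm. The wrist camera is an equidistant fisheye: a pixel r from the principal point sees the ray r / f radians off the axis. A picture is of the moment at which its call begins. There is no depth.
- manip.job_done(): hands the job in; it is judged then, once.
The state is a dict: "time": time; "joint_pos": joint angles; "joint_vel": joint speeds; "joint_efforts": joint torques, N m; "tool_pos": TCP position; "tool_rot": TCP orientation; "contact_force": force on the tool from outside, world axes, zero at the start; "ft_torque": the same for the moment, N m; "gripper_width": opening from 0.0 (shut) to 1.0 (fully open); "grasp_force": force on a finger pad.
Only numpy, scipy, OpenCV 4.12 (cv2) and the standard library are available. Lean on these libraries where they do the work, as an engineer would, in place of code of your own. Each camera call takes 0.05 s, during which the arm holds its last target. There are 200 camera calls.

## Working session

There is one attempt and no reset: what is moved stays moved. The work goes in short steps, Python scripts to look and compute and a tool call to move; the robot and the scene stay as the last step left them, time stands still between calls to the robot, and variables do not carry over. Pictures are saved under pics/ and viewed, at most 10 in all, crops included, and the job is handed in when it is done.

Besides the shell and the picture viewer there is one more tool, called after "Call:" as name(argument=value, ...) on one line, values as JSON. move_arm: Moves the arm, as the interface text tells. Its arguments: {"type":"object","properties":{"rows":{"type":"array","items":{"type":"array","items":{"type":"number"}}}},"required":["rows"]}

```bash
mkdir -p pics; python3 - <<'E'
from plant import manip
import cv2,numpy as np,pickle
D={}
for n in("scene","top","wrist"):
    f=manip.grab_frame(n);D[n]=f;print(n,f["mtx"].round(1).tolist(),f["R"].round(4).tolist(),f["t"].round(4).tolist())
pickle.dump(D,open("f0.pkl","wb"))
s=cv2.resize(D["scene"]["img"],(800,600));cv2.imwrite("pics/scene.png",s)
cv2.imwrite("pics/top.png",cv2.resize(D["top"]["img"],(800,600)))
print(manip.state(),manip.tip_reach)
E
```

```text
scene [[373.9, 0.0, 252.2], [0.0, 373.9, 195.1], [0.0, 0.0, 1.0]] [[-0.5251, 0.8508, -0.0192], [0.5737, 0.3373, -0.7464], [-0.6286, -0.403, -0.6652]] [0.2325, -0.238, 1.4027]
top [[476.7, 0.0, 251.4], [0.0, 476.7, 187.9], [0.0, 0.0, 1.0]] [[-0.0269, -0.9991, -0.0335], [-0.9829, 0.0326, -0.1813], [0.1823, 0.028, -0.9828]] [0.0859, 0.5642, 1.2343]
wrist [[297.3, 0.0, 256.8], [0.0, 297.3, 191.6], [0.0, 0.0, 1.0]] [[0.2552, -0.9669, -0.0035], [-0.9202, -0.244, 0.3062], [-0.2969, -0.0749, -0.952]] [-0.623, -0.0404, 0.3804]
{'time': 0.15, 'joint_pos': array([-1.43196870e+00,  5.32296939e-02,  1.61401201e+00, -9.04633479e-06,
        1.47600015e+00, -1.18992019e-01]), 'joint_vel': array([ 5.65887952e-05, -1.52493663e-03, -3.00152872e-03, -4.64002335e-04,
        7.07238785e-04,  1.07615440e-03]), 'joint_efforts': array([-3.36562061e-04, -3.94244385e+01, -3.70722198e+01, -1.41792934e-04,
        4.67669684e-03, -1.00778189e-05]), 'tool_pos': array([ 0.1592955 , -0.6038732 ,  0.24931027]), 'tool_rot': array([-8.24519224e-04,  9.91702236e-01,  1.28553470e-01, -1.26804126e-05]), 'contact_force': array([-0.5014094 ,  0.66238949, -0.20251981]), 'ft_torque': array([ 0.02112825, -0.01440599,  0.01496376]), 'grasp_force': 0.0, 'gripper_width': 0.9997944008540974} 0.019
```

View pics/scene.png

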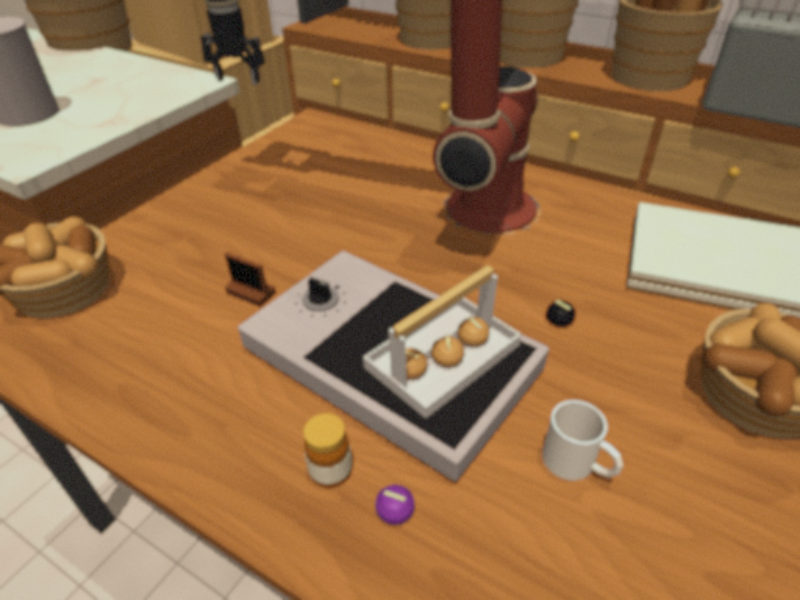

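View pics/top.png

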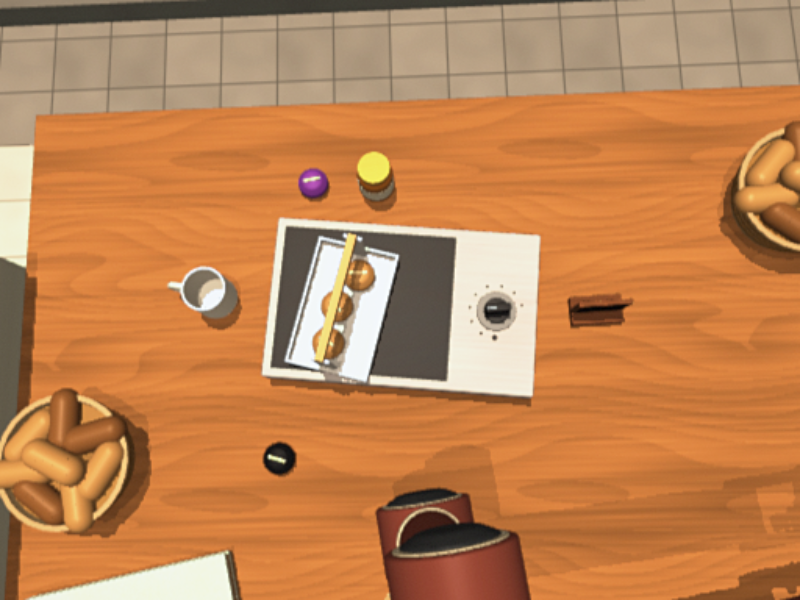

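Scene and top views: the plate has its corners at about (280,220), (540,235), (530,395) and (265,378) px in the top view. The knob is at (496,310) there and (318,292) in the scene view. The tray handle runs (350,236)–(322,360) in the top view and (398,330)–(490,272) in the scene view.

Things that could be confused, in top px:
- **Buns:** the golden ones in the tray are (358,275), (337,305) and (328,342). The black (280,458) and purple (313,183) ones on the counter are decoys.
- **Handles and knobs:** there is only one tray handle and one knob. The mug (208,292), jar (375,178) and slate (598,310) are bystanders.

Next is a close crop of the knob and handle from both views.

```bash
python3 - <<'E'
import cv2,pickle,numpy as np
D=pickle.load(open("f0.pkl","rb"))
def crop(n,x,y,w,h,W,H): return cv2.resize(D[n]["img"][y:y+h,x:x+w],(W,H),interpolation=cv2.INTER_CUBIC)
# top: x160-350,y130-260 ; scene: tray and knob
a=crop("top",165,135,190,125,760,500); cv2.imwrite("pics/c1.png",a)
b=crop("scene",150,155,200,140,800,560); cv2.imwrite("pics/c2.png",b)
E
```

```text
(no output)
```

View pics/c1.png

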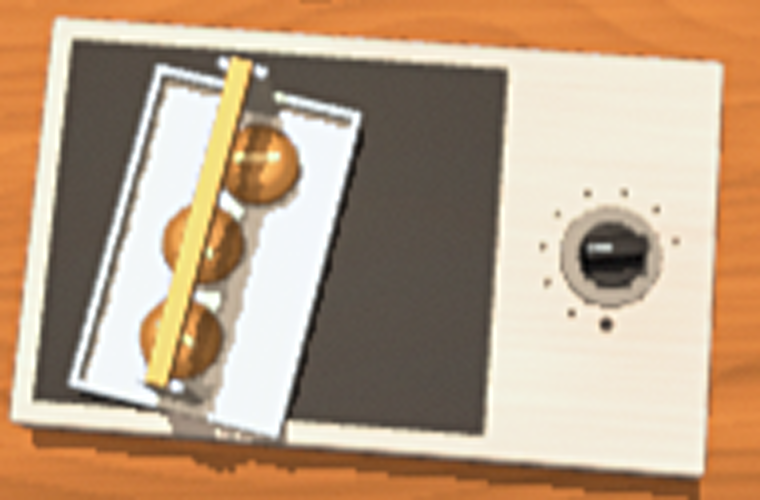

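View pics/c2.png

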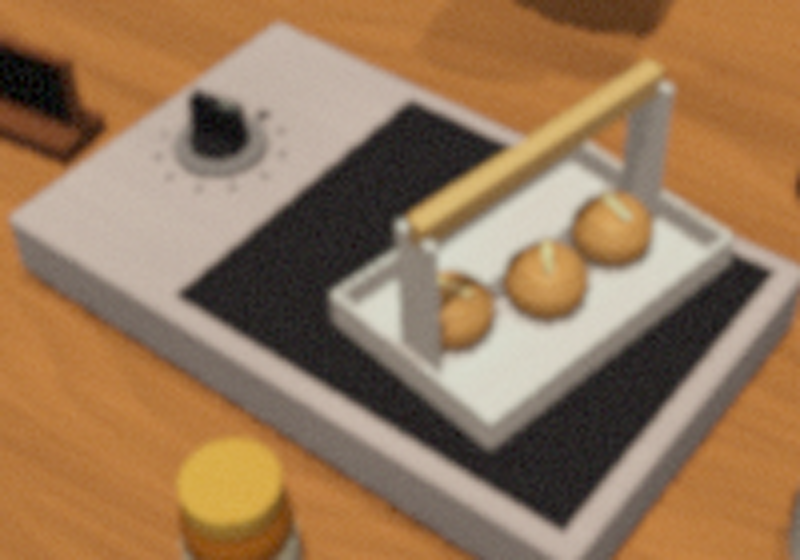

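The crops (4x) confirm the golden-bun tray and the knob, whose white mark points to +y with the off dot toward -x, so the knob stands near 1.6 rad. In c1 the knob bar top is about (613,248), and the handle ends are (240,60) and (157,384). In c2 the knob top is (215,103), and the handle ends are (415,222) and (655,70).

```bash
cat > h.py <<'E'
import numpy as np,pickle,cv2
D=pickle.load(open("f0.pkl","rb"))
def P(n): f=D[n]; return f["mtx"]@np.c_[f["R"],f["t"]]
def px(n,u): o=np.array({"top":(165,135),"scene":(150,155)}[n]); return (np.array(u,float)+.5)/4-.5+o
def tri(a,b):
    X=cv2.triangulatePoints(P("top"),P("scene"),px("top",a),px("scene",b))[:,0];X=X[:3]/X[3]
    e=[np.linalg.norm((lambda q:q[:2]/q[2])(P(n)@np.r_[X,1])-px(n,u)) for n,u in(("top",a),("scene",b))]
    return X,np.round(e,2)
def onz(n,u,z):
    f=D[n];d=f["R"].T@np.linalg.inv(f["mtx"])@np.r_[px(n,u),1];c=-f["R"].T@f["t"];return c+d*(z-c[2])/d[2]
E
python3 - <<'E'
from h import *
for n,a,b in(("knobtop",(613,248),(215,103)),("h+x",(240,60),(415,222)),("h-x",(157,384),(655,70)),("dot",(606,324),(263,115)),("disc",(610,255),(220,145)),("cornerR-x",(703,473),(282,22)),("cornerR+x",(722,63),(12,218))): 
    X,e=tri(a,b);print(n,X.round(4),e)
C=[onz("top",u,.06)for u in((57,18),(722,63),(703,473),(12,422))]
print(np.round(C,4)); C=np.array(C)
ex=(C[0]+C[1]-C[2]-C[3])/2; ey=(C[0]+C[3]-C[1]-C[2])/2
print(np.linalg.norm(ex),np.linalg.norm(ey),np.arctan2(ex[1],ex[0]),np.arctan2(-ey[0],ey[1]))
c=C.mean(0);y=np.arctan2(-ey[0],ey[1]);print(c,"knob",c[:2]-.16*np.array([-np.sin(y),np.cos(y)]))
# tray rim corners
T=np.array([onz("top",u,.085)for u in((160,66),(360,114),(283,436),(70,385))]);print("tray",T.mean(0),T[0]-T[3],T[1]-T[2])
E
```

```text
knobtop [ 0.53   -0.104   0.0966] [0.15 0.23]
h+x [0.6395 0.1285 0.1862] [0.04 0.08]
h-x [0.4424 0.1824 0.1802] [0.13 0.2 ]
dot [ 0.4854 -0.1007  0.055 ] [0.14 0.2 ]
disc [ 0.5311 -0.1054  0.058 ] [0.15 0.23]
cornerR-x [ 0.3848 -0.1576  0.0548] [0.66 0.89]
cornerR+x [ 0.6611 -0.1881  0.0529] [0.45 0.71]
[[ 0.7082  0.2646  0.06  ]
 [ 0.66   -0.1878  0.06  ]
 [ 0.3855 -0.1583  0.06  ]
 [ 0.4319  0.2944  0.06  ]]
0.27697525740128504 0.4550134339405278 -0.10705922872104465 -0.10418027041714921
[0.54642069 0.05323928 0.06      ] knob [ 0.52978199 -0.10589322]
tray [0.54015418 0.15324006 0.085     ] [ 0.21201141 -0.06068815  0.        ] [ 0.21139392 -0.05565647  0.        ]
```

```bash
cat > g.py <<'E'
import sys,numpy as np
from plant import manip
from scipy.spatial.transform import Rotation as R
def go(x,y,z,yaw):
    s=manip.state();q=s["tool_rot"];r=R.from_quat([q[1],q[2],q[3],q[0]])
    # target: tool x at yaw, tool z down
    t=R.from_matrix(np.array([[np.cos(yaw),np.sin(yaw),0],[np.sin(yaw),-np.cos(yaw),0],[0,0,-1]]))
    print("t",s["time"],"pos",s["tool_pos"].round(4),"shift cm",(r.inv().apply(np.array([x,y,z])-s["tool_pos"])*100).round(2),"turn deg",np.degrees((r.inv()*t).as_rotvec()).round(2),"F",s["contact_force"].round(1),"w",s["gripper_width"].round(3),"gf",s["grasp_force"],"j",s["joint_pos"].round(2))
if __name__=="__main__": go(*map(float,sys.argv[1:]))
E
python3 g.py .530 -.105 .25 1.52
```

```text
Traceback (most recent call last):
  File "g.py", line 9, in <module>
    if __name__=="__main__": go(*map(float,sys.argv[1:]))
                             ~~^^^^^^^^^^^^^^^^^^^^^^^^^^
  File "g.py", line 8, in go
    print("t",s["time"],"pos",s["tool_pos"].round(4),"shift cm",(r.inv().apply(np.array([x,y,z])-s["tool_pos"])*100).round(2),"turn deg",np.degrees((r.inv()*t).as_rotvec()).round(2),"F",s["contact_force"].round(1),"w",s["gripper_width"].round(3),"gf",s["grasp_force"],"j",s["joint_pos"].round(2))
                                                                                                                                                                                                                          ^^^^^^^^^^^^^^^^^^^^^^^^
AttributeError: 'float' object has no attribute 'round'
```

Call:
move_arm(rows=[[2.43,-1.94,0,0,0,0,0.3],[2.43,-1.94,0,0,0,0,0.3],[2.43,-1.94,0,0,0,0,0.3],[2.43,-1.94,0,0,0,0,0.3],[2.43,-1.94,0,0,0,0,0.3],[2.43,-1.94,0,0,0,0,0.3],[2.43,-1.94,0,0,0,0,0.3],[2.43,-1.94,0,0,0,0,0.3],[2.43,-1.94,0,0,0,0,0.3],[2.43,-1.94,0,0,0,0,0.3],[2.43,-1.94,0,0,0,0,0.3],[2.43,-1.94,0,0,0,0,0.3],[2.43,-1.94,0,0,0,0,0.3],[2.43,-1.94,0,0,0,0,0.3],[2.43,-1.94,0,0,0,0,0.3],[2.43,-1.94,0,0,0,0,0.3],[2.43,-1.94,0,0,0,0,0.3],[2.43,-1.94,0,0,0,0,0.3],[2.43,-1.94,0,0,0,0,0.3],[2.43,-1.94,0,0,0,0,0.3]])

```text
time: 1.82
tool_pos: [0.5309, -0.1037, 0.25]
tool_rot: [-0.0, 0.992, 0.129, -0.0]
contact_force: [0.3, -0.1, 0.3]
gripper_width: 0.649
grasp_force: 0.0
```

Call:
move_arm(rows=[[0,0,0,0,0,-6,0.3],[0,0,0,0,0,-6,0.3],[0,0,0,0,0,-6,0.3],[0,0,0,0,0,-6,0.3],[0,0,0,0,0,-6,0.3],[0,0,0,0,0,-6,0.3],[0,0,0,0,0,-6,0.3],[0,0,0,0,0,-6,0.3],[0,0,0,0,0,-6,0.3],[0,0,0,0,0,-6,0.3],[0,0,0,0,0,-6,0.3],[0,0,0,0,0,-6,0.3],[0,0,0,0,0,0,0.3],[0,0,0,0,0,0,0.3]])

```text
time: 2.98
tool_pos: [0.5302, -0.1052, 0.25]
tool_rot: [-0.0, 0.728, 0.686, -0.0]
contact_force: [-0.6, 0.3, 1.2]
gripper_width: 0.65
grasp_force: 0.0
```

```bash
python3 g.py .530 -.105 .17 1.52;  python3 - <<'E'
from plant import manip
import cv2,pickle
f=manip.grab_frame("wrist");pickle.dump(f,open("w1.pkl","wb"));cv2.imwrite("pics/w1.png",cv2.resize(f["img"],(800,600)))
E
```

```text
Traceback (most recent call last):
  File "g.py", line 9, in <module>
    if __name__=="__main__": go(*map(float,sys.argv[1:]))
                             ~~^^^^^^^^^^^^^^^^^^^^^^^^^^
  File "g.py", line 8, in go
    print("t",s["time"],"pos",s["tool_pos"].round(4),"shift cm",(r.inv().apply(np.array([x,y,z])-s["tool_pos"])*100).round(2),"turn deg",np.degrees((r.inv()*t).as_rotvec()).round(2),"F",s["contact_force"].round(1),"w",s["gripper_width"].round(3),"gf",s["grasp_force"],"j",s["joint_pos"].round(2))
                                                                                                                                                                                                                          ^^^^^^^^^^^^^^^^^^^^^^^^
AttributeError: 'float' object has no attribute 'round'
```

View pics/w1.png

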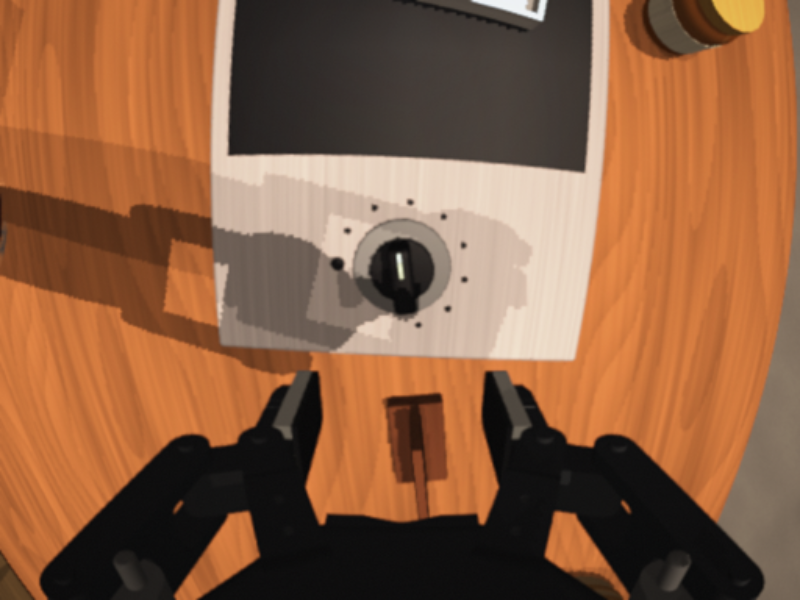

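The wrist view shows the knob's bar top running from about (396,245) to (405,305) and the white mark from (398,253) to (403,278). The knob sits centred between the fingers, and the slate, at (415,440), is behind them.

```bash
sed -i 's/s\["gripper_width"\].round(3)/round(s["gripper_width"],3)/' g.py; python3 - <<'E'
import pickle,numpy as np
f=pickle.load(open("w1.pkl","rb"));K=f["mtx"];R=f["R"];c=-R.T@f["t"]
def g(u,z):
    p=(np.array(u)+.5)*.64-.5-K[:2,2];r=np.hypot(*p);a=r/K[0,0]
    d=R.T@np.r_[p/r*np.sin(a),np.cos(a)];return (c+d*(z-c[2])/d[2])
a,b=g((398,253),.104),g((403,278),.104);print(a,b,np.arctan2(*(a-b)[1::-1]))
a,b=g((396,245),.104),g((405,305),.104);print(a,b,np.arctan2(*(a-b)[1::-1]))
d=g((338,264),.06);print("dot",d)
print("plate edge L",g((221,346),.06),"R",g((574,360),.06))
E
python3 g.py .530 -.105 .17 1.57
```

```text
[ 0.52866345 -0.0834874   0.104     ] [ 0.53072721 -0.09895901  0.104     ] 1.703403390984143
[ 0.52777977 -0.07860056  0.104     ] [ 0.53096034 -0.11606191  0.104     ] 1.655495846594598
dot [ 0.48553051 -0.09796684  0.06      ]
plate edge L [ 0.38631958 -0.15605042  0.06      ] R [ 0.65961689 -0.18377475  0.06      ]
t 3.0333 pos [ 0.5302 -0.1052  0.2501] shift cm [ 0.02 -0.02  8.01] turn deg [-0.02 -0.01 -3.33] F [-0.8  0.6  1. ] w 0.651 gf 0.0 j [-0.33 -0.15  1.81  0.    1.48 -0.27]
```

Call:
move_arm(rows=[[0,0,2.5,0,0,-4,0.3],[0,0,2.5,0,0,-4,0.3],[0,0,2.5,0,0,0,0.3],[0,0,2,0,0,0,0.3],[0,0,2,0,0,0,0.3],[0,0,1.5,0,0,0,0.3],[0,0,1.2,0,0,0,0.3],[0,0,0.9,0,0,0,0.3],[0,0,0,0,0,0,-0.2],[0,0,0,0,0,0,-1],[0,0,0,0,0,0,-1],[0,0,0,0,0,0,-1],[0,0,0,0,0,0,-1],[0,0,0,0,0,0,-1],[0,0,0,0,0,0,-1],[0,0,0,0,0,0,-1]])

```text
time: 4.37
tool_pos: [0.5307, -0.1057, 0.1009]
tool_rot: [0.001, 0.677, 0.736, -0.0]
contact_force: [-4.6, -0.2, 4.8]
gripper_width: 0.15
grasp_force: 60.1
```

Call:
move_arm(rows=[[0,0,0,0,0,-5,-1],[0,0,0,0,0,-5,-1],[0,0,0,0,0,-5,-1],[0,0,0,0,0,-5,-1],[0,0,0,0,0,-5,-1],[0,0,0,0,0,-5,-1],[0,0,0,0,0,-5,-1],[0,0,0,0,0,-5,-1],[0,0,0,0,0,-5,-1],[0,0,0,0,0,-5,-1],[0,0,0,0,0,-5,-1],[0,0,0,0,0,-5,-1],[0,0,0,0,0,-5,-1],[0,0,0,0,0,-5,-1],[0,0,0,0,0,-3,-1],[0,0,0,0,0,0,-1]])

```text
time: 5.7
tool_pos: [0.5327, -0.1038, 0.1009]
tool_rot: [0.003, 0.106, 0.994, 0.002]
contact_force: [4.9, 5.9, 1.5]
gripper_width: 0.146
grasp_force: 59.5
```

```bash
python3 g.py .530 -.105 .1 3.037; python3 -c "
from plant import manip;print(manip.state()['ft_torque'])"
```

```text
t 5.7 pos [ 0.5327 -0.1038  0.1009] shift cm [ 0.24 -0.18  0.09] turn deg [ 0.24  0.34 -6.16] F [4.9 5.9 1.5] w 0.146 gf 59.47544038295746 j [-0.33 -0.    1.93  0.01  1.21 -1.69]
[ 1.09787942 -0.67434043  0.00600163]
```

Call:
move_arm(rows=[[0,0,0,0,0,-2,-1],[0,0,0,0,0,-2,-1],[0,0,0,0,0,-2,-1],[0,0,0,0,0,0,-1],[0,0,0,0,0,0,-1]])

```text
time: 6.12
tool_pos: [0.5328, -0.1035, 0.1009]
tool_rot: [0.003, 0.055, 0.999, 0.002]
contact_force: [4.1, 6.9, 1.6]
gripper_width: 0.15
grasp_force: 59.5
```

```bash
python3 g.py .530 -.105 .1 3.037; python3 -c "
from plant import manip;print(manip.state()['ft_torque'])"
```

```text
t 6.1167 pos [ 0.5328 -0.1035  0.1009] shift cm [ 0.26 -0.18  0.09] turn deg [ 0.25  0.35 -0.26] F [4.1 6.9 1.6] w 0.15 gf 59.494868516922 j [-0.33 -0.    1.93  0.01  1.21 -1.8 ]
[ 1.23757127 -0.6281099   0.04212988]
```

Call:
move_arm(rows=[[0,0,0,0,0,-2,-1],[0,0,0,0,0,-1,-1],[0,0,0,0,0,0,-1],[0,0,0,0,0,0,-1]])

```text
time: 6.45
tool_pos: [0.5328, -0.1035, 0.1009]
tool_rot: [0.003, 0.031, 1.0, 0.002]
contact_force: [4.5, 6.6, 2.4]
gripper_width: 0.149
grasp_force: 67.7
```

```bash
python3 g.py .530 -.105 .1 3.037; python3 -c "
from plant import manip;print(manip.state()['ft_torque'])"
```

```text
t 6.45 pos [ 0.5328 -0.1035  0.1009] shift cm [ 0.27 -0.16  0.09] turn deg [0.3  0.37 2.48] F [4.5 6.6 2.4] w 0.149 gf 67.70854157977737 j [-0.33 -0.    1.93  0.01  1.21 -1.84]
[ 1.1818412  -0.57384985 -1.29955037]
```

Call:
move_arm(rows=[[0,0,0,0,0,0,0.3],[0,0,0,0,0,0,0.3],[0,0,0,0,0,0,0.3],[0,0,0,0,0,0,0.3],[0,0,-1,0,0,0,0.3],[0,0,-2,0,0,0,0.3],[0,0,-3,0,0,0,0.3],[0,0,-3,0,0,0,0.3],[0,0,-3,0,0,0,0.3],[0,0,-3,0,0,0,0.3],[0,0,-3,0,0,0,0.3],[0,0,0,0,0,0,0.3],[0,0,0,0,0,0,0.3]])

```text
time: 7.53
tool_pos: [0.5314, -0.1057, 0.2829]
tool_rot: [0.003, 0.028, 1.0, -0.001]
contact_force: [0.2, -0.8, -0.7]
gripper_width: 0.647
grasp_force: 0.0
```

```bash
python3 g.py .541 .1555 .27 2.87; python3 - <<'E'
from plant import manip
import cv2,pickle
f=manip.grab_frame("wrist");pickle.dump(f,open("w2.pkl","wb"));cv2.imwrite("pics/w2.png",cv2.resize(f["img"],(800,600)))
E
```

```text
t 7.5333 pos [ 0.5314 -0.1057  0.2829] shift cm [ 0.53 26.14  1.25] turn deg [-0.06  0.34 12.33] F [ 0.2 -0.8 -0.7] w 0.647 gf 0.0 j [-0.33 -0.17  1.77 -0.    1.53 -1.85]
```

View pics/w2.png

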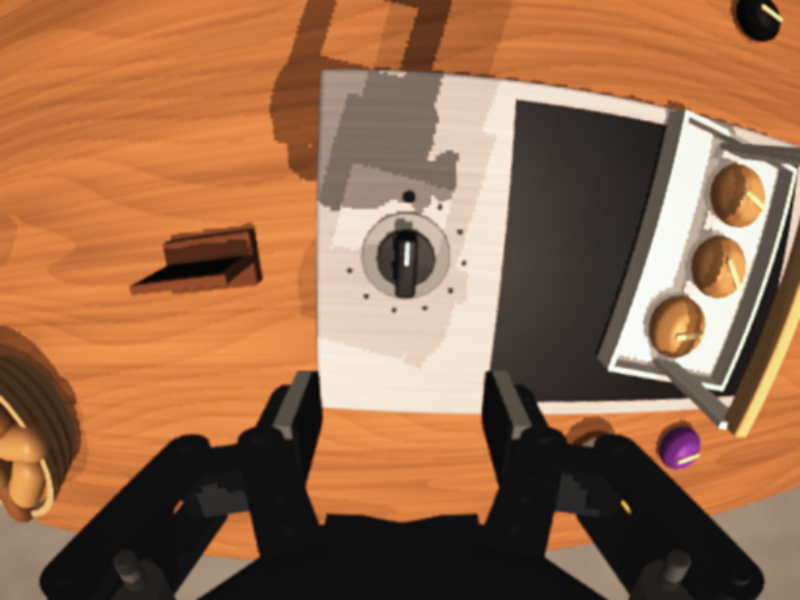

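The wrist view shows the white mark at (407,245) pointing at the large dot at (409,196), and the wrist torque showed the end stop, so the knob is off. The tray has not moved. Next I go above the handle.

Call:
move_arm(rows=[[0.05,2.6,0,0,0,0,0.5],[0.05,2.6,0,0,0,0,0.5],[0.05,2.6,0,0,0,0,0.5],[0.05,2.6,0,0,0,0,0.5],[0.05,2.6,0,0,0,0,0.5],[0.05,2.6,0,0,0,0,0.5],[0.05,2.6,0,0,0,0,0.5],[0.05,2.6,0,0,0,0,0.5],[0.05,2.6,0,0,0,0,0.5],[0.05,2.6,0,0,0,0,0.5],[0,0,0,0,0,4.1,0.5],[0,0,0,0,0,4.1,0.5],[0,0,0,0,0,4.1,0.5],[0,0,0,0,0,0,0.5],[0,0,0,0,0,0,0.5]])

```text
time: 8.83
tool_pos: [0.5393, 0.1545, 0.2775]
tool_rot: [-0.002, 0.134, 0.991, -0.0]
contact_force: [-0.3, -0.1, -0.2]
gripper_width: 0.745
grasp_force: 0.0
```

```bash
python3 g.py .541 .155 .178 2.87; python3 - <<'E'
from plant import manip
import cv2,pickle
f=manip.grab_frame("wrist");pickle.dump(f,open("w3.pkl","wb"));cv2.imwrite("pics/w3.png",cv2.resize(f["img"],(800,600)))
E
```

```text
t 8.8333 pos [0.5393 0.1545 0.2775] shift cm [-0.18  0.11  9.95] turn deg [-0.07 -0.16  0.14] F [-0.3 -0.1 -0.2] w 0.745 gf 0.0 j [ 0.15 -0.11  1.73 -0.    1.53 -1.16]
```

View pics/w3.png

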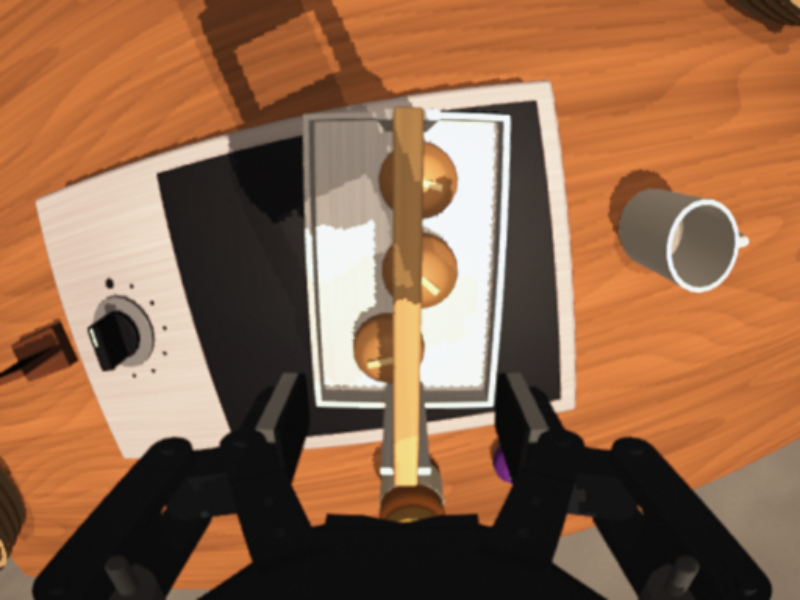

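The wrist view shows the handle from (408,110) to (405,478), centred between the fingers and parallel to the tool x axis. All three buns are in the tray. I'll check the position and height by triangulating this view against the top view.

```bash
python3 - <<'E'
import pickle,numpy as np
from h import *
f=pickle.load(open("w3.pkl","rb"));K=f["mtx"];R=f["R"];c=-R.T@f["t"]
def ray(u):
    p=(np.array(u)+.5)*.64-.5-K[:2,2];r=np.hypot(*p);a=r/K[0,0]
    return R.T@np.r_[p/r*np.sin(a),np.cos(a)]
E=[]
for u,v in(((408,110),(157,384)),((405,478),(240,60))):
    d=ray(u);q=onz("top",v,0);ct=onz("top",v,1);e=(q-ct)/np.linalg.norm(q-ct)
    s=np.linalg.lstsq(np.c_[d,-e],ct-c,rcond=None)[0];A,B=c+s[0]*d,ct+s[1]*e
    print("tri",((A+B)/2).round(4),"gap",np.linalg.norm(A-B).round(4));g=c+d*(.19-c[2])/d[2];print(g.round(4));E.append(g)
m=(E[0]+E[1])/2;d=E[1]-E[0];print(m,np.linalg.norm(d),np.arctan2(d[1],d[0]))
E
```

```text
tri [0.4427 0.1838 0.1738] gap 0.0021
[0.4438 0.1841 0.19  ]
tri [0.6416 0.1289 0.1785] gap 0.0002
[0.6323 0.1313 0.19  ]
[0.53803006 0.15768821 0.19      ] 0.1957874770869465 -0.27343199259360307
```

Call:
move_arm(rows=[[-0.15,0.15,2,0,0,0,0.5],[0,0,2,0,0,0,0.5],[0,0,2,0,0,0,0.5],[0,0,1.5,0,0,0,0.5],[0,0,1.2,0,0,0,0.5],[0,0,0.8,0,0,0,0.5],[0,0,0.4,0,0,0,0.5],[0,0,0,0,0,0,0],[0,0,0,0,0,0,-0.5],[0,0,0,0,0,0,-1],[0,0,0,0,0,0,-1],[0,0,0,0,0,0,-1],[0,0,0,0,0,0,-1],[0,0,0,0,0,0,-1],[0,0,0,0,0,0,-1],[0,0,0,0,0,0,-1],[0,0,0,0,0,0,-1]])

```text
time: 10.3
tool_pos: [0.5426, 0.1561, 0.1816]
tool_rot: [0.001, 0.135, 0.991, 0.001]
contact_force: [-0.1, 3.1, 5.4]
gripper_width: 0.155
grasp_force: 61.5
```

Call:
move_arm(rows=[[0,0,-0.2,0,0,0,-1],[0,0,-0.3,0,0,0,-1],[0,0,-0.4,0,0,0,-1],[0,0,-0.5,0,0,0,-1],[0,0,-0.6,0,0,0,-1],[0,0,-0.6,0,0,0,-1],[0,0,-0.5,0,0,0,-1],[0,0,-0.4,0,0,0,-1],[0,0,-0.3,0,0,0,-1],[0,0,-0.2,0,0,0,-1],[0,0,0,0,0,0,-1]])

```text
time: 11.22
tool_pos: [0.5421, 0.1557, 0.221]
tool_rot: [0.0, 0.135, 0.991, 0.0]
contact_force: [0.2, 0.0, -5.4]
gripper_width: 0.154
grasp_force: 59.9
```

```bash
python3 g.py .541 .156 .31 2.87;python3 -c "
from plant import manip;print(manip.state()['ft_torque'])"
```

```text
t 11.2167 pos [0.5421 0.1557 0.221 ] shift cm [ 0.11  0.   -8.9 ] turn deg [0.02 0.05 0.04] F [ 0.2  0.  -5.4] w 0.154 gf 59.90249812602997 j [ 0.15 -0.07  1.79 -0.    1.43 -1.15]
[-0.01104905 -0.01920367 -0.0090814 ]
```

Well balanced: 5.4 N hangs from the tool with almost no moment. I continue the lift.

Call:
move_arm(rows=[[0,0,-0.2,0,0,0,-1],[0,0,-0.4,0,0,0,-1],[0,0,-0.6,0,0,0,-1],[0,0,-0.8,0,0,0,-1],[0,0,-0.9,0,0,0,-1],[0,0,-0.9,0,0,0,-1],[0,0,-0.9,0,0,0,-1],[0,0,-0.9,0,0,0,-1],[0,0,-0.9,0,0,0,-1],[0,0,-0.8,0,0,0,-1],[0,0,-0.7,0,0,0,-1],[0,0,-0.5,0,0,0,-1],[0,0,-0.3,0,0,0,-1],[0,0,-0.2,0,0,0,-1],[0,0,0,0,0,0,-1],[0,0,0,0,0,0,-1],[0,0,0,0,0,0,-1],[0,0,0,0,0,0,-1],[0,0,0,0,0,0,-1],[0,0,0,0,0,0,-1]])

```text
time: 12.88
tool_pos: [0.5418, 0.1556, 0.31]
tool_rot: [-0.0, 0.135, 0.991, -0.0]
contact_force: [0.3, -0.8, -5.9]
gripper_width: 0.151
grasp_force: 59.9
```

```bash
python3 g.py .541 .156 .31 2.87; python3 - <<'E'
from plant import manip
import cv2
f=manip.grab_frame("scene");cv2.imwrite("pics/s4.png",cv2.resize(f["img"][90:310,130:420],(800,600),interpolation=cv2.INTER_CUBIC))
print(manip.state()['ft_torque'])
E
```

```text
t 12.8833 pos [0.5418 0.1556 0.31  ] shift cm [0.08 0.01 0.  ] turn deg [-0.01 -0.03  0.03] F [ 0.3 -0.8 -5.9] w 0.151 gf 59.90970969200134 j [ 0.15 -0.12  1.68 -0.    1.58 -1.15]
[ 0.01922817 -0.0049394   0.008074  ]
```

View pics/s4.png

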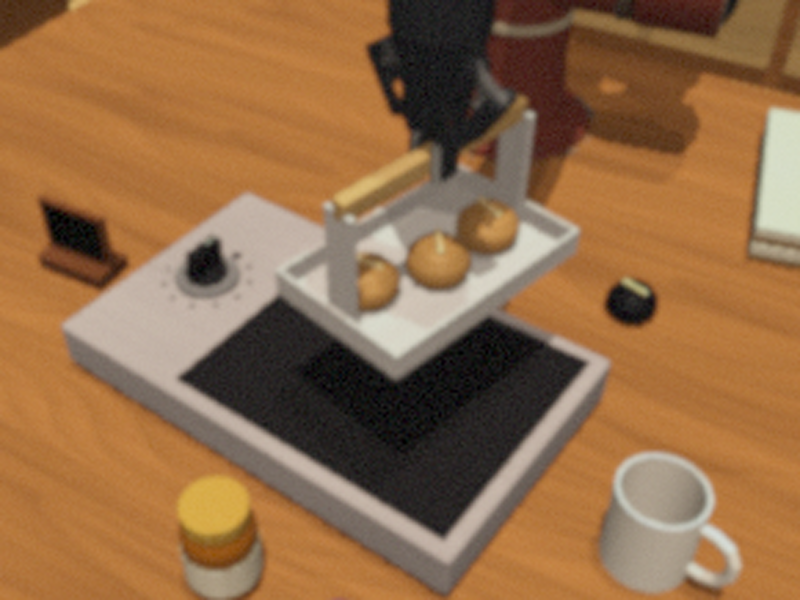

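The scene view shows the tray level and well clear of the plate, with all three buns at (370,285), (438,260) and (487,225). The knob at (208,260) is off, and the jar, mug and slate stand where they were. I'm handing in.

```bash
python3 -c "
from plant import manip;print(manip.job_done())"
```

```text
the job is handed in; nothing more can be done
None
```

The job is handed in, with no verdict returned: the knob is at its off stop, and the gripper holds the tray level and still about 13 cm above the plate with all three buns in it; the jar, mug and slate were not moved.

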